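# Scrape the trimming board clean into its chip drawer

## Task

Clear the plaster off the trimming board: first pull the chip drawer under it fully out, then take the wooden scraper block from its rest and with it (not with the fingers) sweep all five chips over the board's open edge into the drawer. Set the scraper back upright in its rest and push the drawer fully home with the chips in it, leaving the other things on the table where they are.

Things in the scene. Friction and masses are not known exactly. Their poses are not given: they have to be found in the camera images.
- station: Fixed wooden trimming station on the table, 226 (local x) x 208 (local y) x 84 mm tall. Origin: on the table under the middle of its board. A drawer slides out below the board towards local -x, which points roughly to world -y (the robot's right). Dark board top 70 mm above the table; fences round three sides rise 14 mm higher.
- board_edge (a point): Middle of the board's open front edge (no fence), on the board top: station-local x = -110 mm, y = 0, z = 70 mm; axes as the station's. From here the flat clear board runs 214 mm towards local +x to the back fence and 80 mm to each side fence. The chips lie 20 to 145 mm from this edge.
- chip_drawer (a joint): How far the chip drawer is pulled out (m): 0 = fully home, 0.11 = fully out at its stop; it may start a little ajar. About 2 N of friction, stays where it is left.
- drawer_in (a point): Centre of the drawer's inner floor (9 mm above the table), axes as the station's. Inside: 194 (x) x 170 (y) mm, walls 5 mm thick, 43 mm deep; moves with the drawer.
- drawer_bar (a point): Middle of the drawer's handle: a round steel bar 10 mm thick along local y, at 40 mm height, straight for 110 mm between two posts (55 mm either side), 45 mm of clear space between it and the drawer's front face. Fingertips can go down behind it (local +x side) to hook it out, or it can be pinched or pushed.
- scraper: Loose scraper block, 0.15-0.31 kg, standing upright in its rest. Foot 26 (local x) x 110 (local y) x 30 mm tall with a dark steel strip below; on it a wooden grip rib 18 (x) x 60 (y) mm, from 30 to 75 mm height, to be gripped across x. Origin: centre of its underside. Either way round is the same.
- scraper_rest: Fixed shallow wooden tray for the scraper, 54 (local x) x 138 (local y) x 16 mm tall, walls 5 mm, inside 44 x 128 mm, inner floor 5 mm above the table. Origin: on the table under its middle. It stands left or right of the station.
- chip1: one of five loose off-white plaster chips, about 24-29 x 15-19 mm, 10 mm thick, 12 g, lying flat on the station's board at the start; origin: centre of its underside
- chip2: one of five loose off-white plaster chips, about 24-29 x 15-19 mm, 10 mm thick, 12 g, lying flat on the station's board at the start; origin: centre of its underside
- chip3: one of five loose off-white plaster chips, about 24-29 x 15-19 mm, 10 mm thick, 12 g, lying flat on the station's board at the start; origin: centre of its underside
- chip4: one of five loose off-white plaster chips, about 24-29 x 15-19 mm, 10 mm thick, 12 g, lying flat on the station's board at the start; origin: centre of its underside
- chip5: one of five loose off-white plaster chips, about 24-29 x 15-19 mm, 10 mm thick, 12 g, lying flat on the station's board at the start; origin: centre of its underside
- paint_can: Bystander, to be left alone: steel paint can, 100 dia x 122 tall; origin under its middle
- tape_roll: Bystander, to be left alone: cardboard-coloured roll of tape lying flat, 100 dia x 24 tall; origin under its middle
- tin_lid: Bystander, to be left alone: steel lid disc lying flat, 84 dia x 10 tall; origin under its middle
- jar: Bystander, to be left alone: jar with white lid, 72 dia x 90 tall; origin under its middle

How it is judged:
By the outcome, as a careful person would: the job done as asked, in the order asked, and still so for the second after the job is handed in, with the robot touching nothing.
It also fails if it takes over 72 s, if anything falls off the work surface, if the arm or the gripper's body presses on something with over 40 N, if the wrist force passes 120 N, or if a joint passes its speed limit or range.

## Robot

A 7-joint arm with a two-finger parallel gripper is mounted at the origin on the work surface. World frame = base frame: x ahead of the robot, y to its left, z up, the work surface at z = 0. Lengths are in m, angles in rad, forces in N, time in s.
With the tool pointing down it reaches from about 0.425 to 0.925 m from the base axis. Payload 6.8 kg.
Tool frame: the origin (TCP) lies between the finger pads; the fingertips stand r.tips_ahead ahead of it and the grasp point (between the pads) lies 5 mm behind it (r.tips_ahead is the distance from the TCP to the fingertips, in m); z points along the fingers, y is the line along which they close (so a half turn about z gives the same grasp; the last joint's range is limited). The gripper opens to 85 mm and grips with 20 to 120 N. Pads are 22 mm wide; open, the fingers measure 114 mm over their backs; the gripper's body (76 mm by 85 mm) begins 54 mm behind the grasp point. The pads swing forward as they close: fully open they stand 13 mm farther back than shut.
Start: joints at [-1.374, 0.477, 0.022, 1.555, -0.011, 1.109, -0.083], TCP at [0.203, 0.644, 0.245] pointing down, gripper open.
Joint ranges: [-2.96, 2.96], [-0.34, 2.1], [-1.41, 1.46], [0.24, 2.44], [-1.37, 4.51], [0.17, 1.92], [-2.96, 2.96]. Speed limits (rad/s): [2.39, 2.39, 3.14, 3.14, 3.14, 3.14, 3.14].

## Interface

Orientations are given as a rotation vector (axis times angle).
In Python, from bench import r gives the robot as it stands.
- The arm moves only by the tool move_arm, never from a script. Its argument "rows" is one flat list of numbers, 4 for each row, row after row: the shift along the tool's x, y, z in cm, then the turn about the tool's z in degrees. In form: [tx, ty, tz, twist, tx, ty, tz, twist, ...]. A call has 1 to 10 rows; each row is the pose to reach, as a shift and turn from the pose commanded when the call began, along the tool's axes at that moment; what a row does not reach only later rows make up. A row lasts 1/8 s, in which the tool goes at most 62.5 mm and 10.7 degrees, less where a joint would pass 70% of its speed; a pose out of reach is approached as far as the arm can. A call with a gripper value outside its range is refused whole. "fingers" is the opening, from 0 (shut) to 1 (fully open), set as the call begins (left out, the last holds). The fingers move at their own pace and stop on an object; "newtons" is the grip in N (left out, the last holds). Time passes only in rows, so rows that repeat a pose let the fingers close. It gives the time, the measured TCP pose, the force, the opening and the grip force at its end, in the units of the state.
- r.get_obs(): the state, without advancing time (a new reading comes with each control period).
- r.grab_frame(name): name is "scene" or "top"; returns the picture (480x640x3 uint8, blue, green, red); there is no depth.
- r.camera_params(name): a dict with "fx", "fy", "cx", "cy" (pixels), "world_from_camera" (4x4, takes a point from camera to world coordinates). Camera axes: x right, y down, z forward; pixel columns grow to the right and rows downward; lengths in m; the calibration is good to about 2 mm. A picture is of the moment at which its call begins. camera_params takes no time and is no camera call.
- r.hand_in(): hands the job in; it is judged then, once.
The state is a dict: "clock": time; "joints": joint angles; "qvel": joint speeds; "tau": joint torques, N m; "tcp_pos": TCP position; "orientation": TCP orientation; "contact_force": force on the tool from outside, world axes, zero at the start; "moment": the same for the moment, N m; "grip_width": finger opening in m; "gripper_force": force on a finger pad.
Only numpy, scipy, OpenCV 4.12 (cv2) and the standard library are available. Lean on these libraries where they do the work, as an engineer would, in place of code of your own. Each camera call takes 0.05 s, during which the arm holds its last target. There are 200 camera calls.

## Working session

There is one attempt and no reset: what is moved stays moved. The work goes in short steps, Python scripts to look and compute and a tool call to move; the robot and the scene stay as the last step left them, time stands still between calls to the robot, and variables do not carry over. Pictures are saved under pics/ and viewed, at most 10 in all, crops included, and the job is handed in when it is done.

Besides the shell and the picture viewer there is one more tool, called after ">>>" as a command line: name --argument value ..., lists and objects as JSON in quotes. move_arm: Moves the arm, as the interface text tells. Its arguments: {"type":"object","properties":{"rows":{"type":"array"},"fingers":{"type":"number"},"newtons":{"type":"number"}},"required":["rows"]}

```bash
ls; mkdir -p pics
python3 - <<'E'
from bench import r
import cv2,numpy as np
np.set_printoptions(precision=4,suppress=True)
for n in("scene","top"):
    cv2.imwrite(f"pics/{n}0.png",r.grab_frame(n)); p=r.camera_params(n); print(n,p)
print(r.get_obs(),r.tips_ahead)
E
```

```text
pics
scene {'fx': 517.3833570107753, 'fy': 517.3833570107753, 'cx': 316.428719520243, 'cy': 229.56950822140982, 'world_from_camera': array([[ 0.501 ,  0.751 , -0.43  ,  0.961 ],
       [ 0.8654, -0.4347,  0.2491, -0.2716],
       [ 0.0002, -0.497 , -0.8678,  0.9724],
       [ 0.    ,  0.    ,  0.    ,  1.    ]])}
top {'fx': 596.0887299444466, 'fy': 596.0887299444466, 'cx': 319.18124537339884, 'cy': 239.52639586329144, 'world_from_camera': array([[-0.0105, -0.9968,  0.0787,  0.3994],
       [-0.9999,  0.0104, -0.0019,  0.0094],
       [ 0.001 , -0.0787, -0.9969,  1.3741],
       [ 0.    ,  0.    ,  0.    ,  1.    ]])}
{'clock': 0.1, 'joints': array([-1.3741,  0.4778,  0.0223,  1.5563, -0.0115,  1.1093, -0.0831]), 'qvel': array([ 0.0005, -0.0012,  0.0022, -0.0034,  0.0003,  0.0009, -0.0006]), 'tau': array([  0.004 , -59.7764,   1.6136, -28.1958,   0.0128,   0.005 ,
         0.    ]), 'tcp_pos': array([0.2024, 0.6434, 0.2444]), 'orientation': array([-0.4769, -3.105 ,  0.0026]), 'contact_force': array([ 0.0438, -0.6155,  0.7868]), 'moment': array([-0.0261,  0.0224,  0.0042]), 'gripper_force': 0.0, 'grip_width': 0.08544788591397828} 0.014
```

View pics/scene0.png

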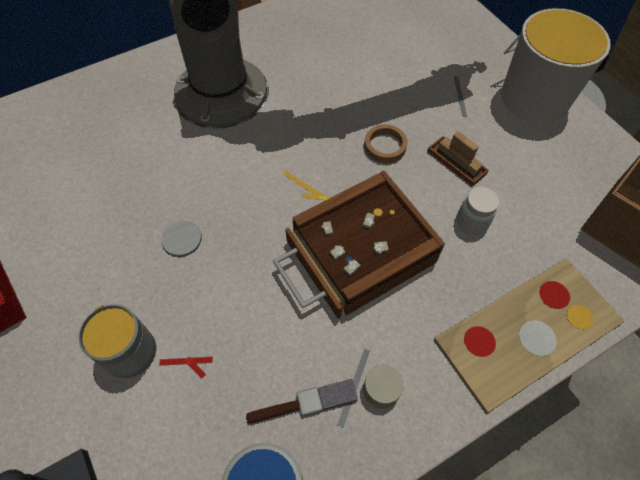

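View pics/top0.png

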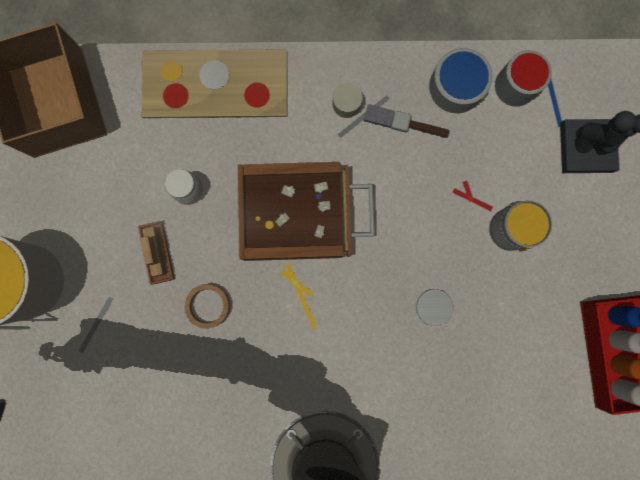

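The scene view shows the station around (365,240), its handle at (298,280) and the scraper in its rest at (460,155). The top view has the station at cols 238-350, rows 163-260, the bar at col ~372, rows 185-236, and the scraper at (156,252). I'll enlarge both.

Run:
```python
import cv2,numpy as np
t=cv2.imread("pics/top0.png");s=cv2.imread("pics/scene0.png")
a=cv2.resize(t[150:270,225:385],None,fx=5,fy=5,interpolation=cv2.INTER_CUBIC)
cv2.imwrite("pics/za.png",a)
b=cv2.resize(s[165:315,265:450],None,fx=4,fy=4,interpolation=cv2.INTER_CUBIC)
cv2.imwrite("pics/zb.png",b)
c=np.hstack([cv2.resize(t[215:290,130:180],(400,600),interpolation=cv2.INTER_CUBIC),cv2.resize(s[125:190,420:495],(400,347),interpolation=cv2.INTER_CUBIC) if 0 else cv2.copyMakeBorder(cv2.resize(s[125:190,423:493],(400,371),interpolation=cv2.INTER_CUBIC),0,229,0,0,0)])
cv2.imwrite("pics/zc.png",c)
```

```text
(no output)
```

View pics/za.png

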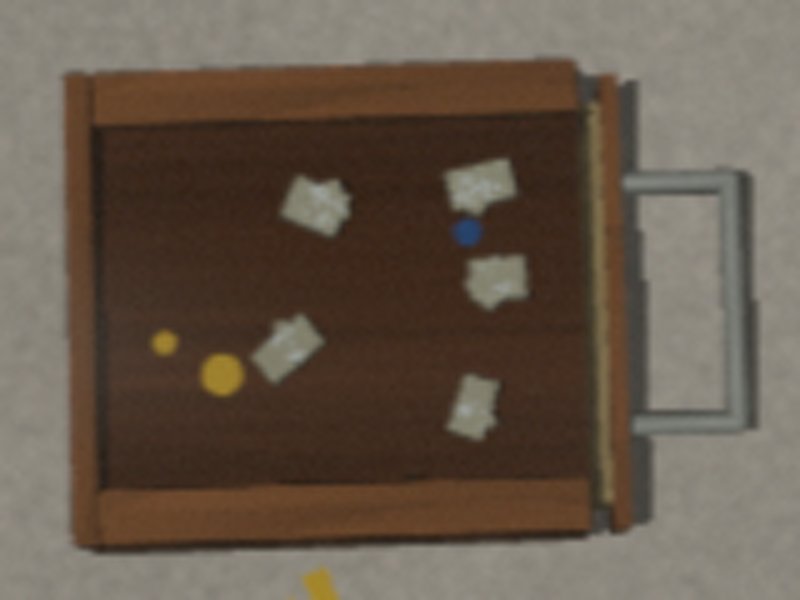

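View pics/zb.png

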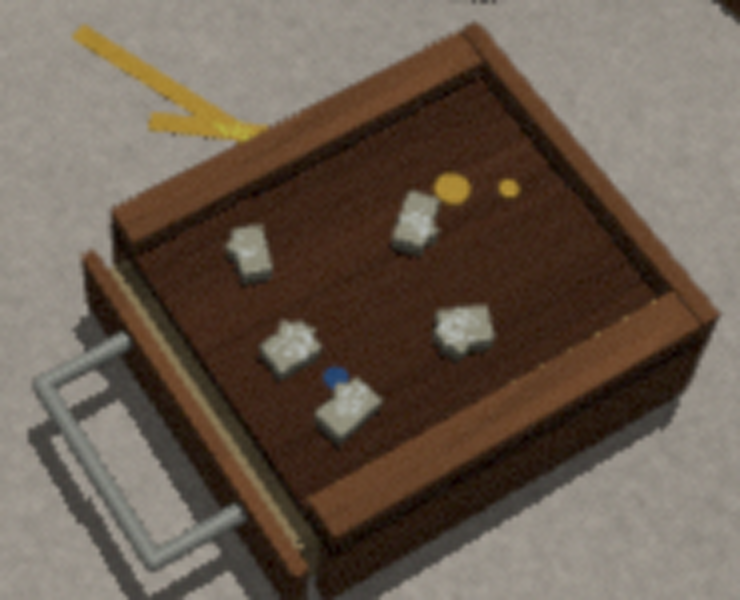

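View pics/zc.png

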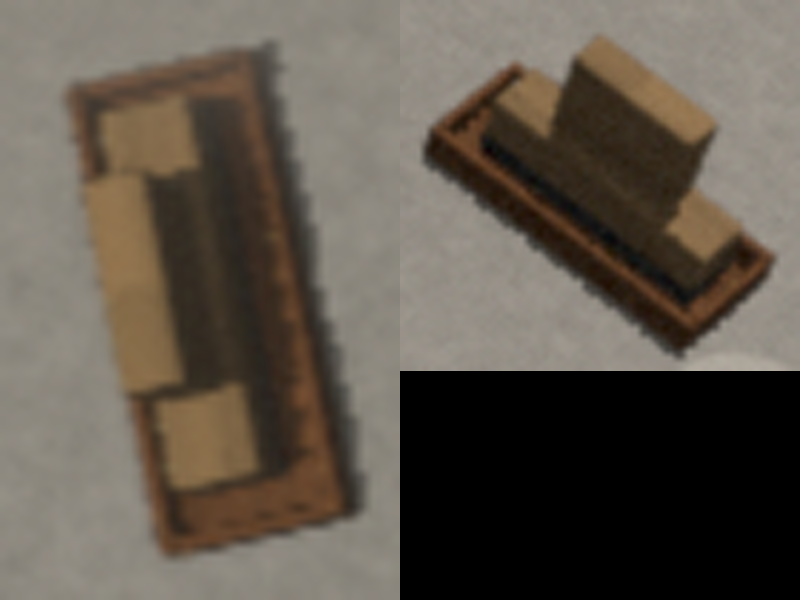

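The crops give the station, bar, scraper and rest corners clearly. The drawer front is slightly ajar at about za x=610. I'll triangulate these corners now.

```bash
cat > h.py <<'E'
from bench import r
import cv2,numpy as np
np.set_printoptions(precision=4,suppress=True)
C={n:r.camera_params(n) for n in("scene","top")}
def ray(n,p):
    c=C[n];W=c["world_from_camera"]
    d=W[:3,:3]@[(p[0]-c["cx"])/c["fx"],(p[1]-c["cy"])/c["fy"],1]
    return W[:3,3],d
def plane(n,p,z):
    o,d=ray(n,p);return o+d*(z-o[2])/d[2]
def tri(pt,ps):
    (a,d),(b,e)=ray("top",pt),ray("scene",ps)
    s=np.linalg.lstsq(np.c_[d,-e],b-a,rcond=None)[0]
    P,Q=a+d*s[0],b+e*s[1];return (P+Q)/2,np.linalg.norm(P-Q)
def za(x,y):return (225+(x+.5)/5-.5,150+(y+.5)/5-.5)
def zb(x,y):return (265+(x+.5)/4-.5,165+(y+.5)/4-.5)
def cl(x,y):return (130+(x+.5)/8-.5,215+(y+.5)/8-.5)
def cr(x,y):return (423+(x-400)*70/400-.4,125+y*65/371-.4)
def axes():
    R=cv2.Rodrigues(r.get_obs()["orientation"])[0];return R
E
python3 - <<'E'
from h import *
def show(k,a,b):
    p,e=tri(a,b);print(k,p,"gap %.4f"%e);return p
print("station fence");S=[show(k,za(*a),zb(*b)) for k,a,b in[("+x+y",(66,73),(715,318)),("-x+y",(75,545),(475,26)),("-x-y",(590,533),(112,210)),("+x-y",(577,62),(330,541))]]
B=[show("bar+x",za(735,180),zb(153,556)),show("bar-x",za(738,422),zb(45,382))]
D=[show("drawer front+x",za(613,78),zb(302,572)),show("df-x",za(625,527),zb(90,255))]
print("rest");
for k,a,b in[("a",(72,88),(682,350)),("b",(248,50),(0,0)),("c",(352,512),(0,0)),("d",(165,552),(0,0))]: print(plane("top",cl(*a),.016)[:2])
for b in[(430,140),(515,65),(772,258),(682,350)]: print("s",plane("scene",cr(*b),.016)[:2])
print("rib")
for a in[(88,178),(148,172),(185,385),(125,395)]: print(plane("top",cl(*a),.08)[:2])
for b in[(600,38),(715,128),(690,145),(577,62)]: print("s",plane("scene",cr(*b),.08)[:2])
show("ribcentre",cl(136,282),cr(646,93))
print("chips")
for a in[(316,205),(288,348),(480,186),(497,281),(474,407)]: print(plane("top",za(*a),.08)[:2])
print("edge",plane("top",za(583,115),.07),plane("top",za(590,480),.07))
E
```

```text
station fence
+x+y [0.6704 0.1848 0.0764] gap 0.0001
-x+y [0.4625 0.1818 0.074 ] gap 0.0015
-x-y [ 0.4657 -0.0423  0.0739] gap 0.0031
+x-y [ 0.6739 -0.0402  0.0733] gap 0.0014
bar+x [ 0.6268 -0.1107  0.0405] gap 0.0047
bar-x [ 0.517  -0.111   0.0367] gap 0.0036
drawer front+x [ 0.6723 -0.0556  0.05  ] gap 0.0052
df-x [ 0.4696 -0.0588  0.0483] gap 0.0036
rest
[0.543 0.42 ]
[0.5534 0.3697]
[0.421  0.3388]
[0.4103 0.3918]
s [0.43  0.337]
s [0.4156 0.3911]
s [0.5468 0.4198]
s [0.564  0.3606]
rib
[0.5115 0.3959]
[0.513  0.3796]
[0.4549 0.3689]
[0.4523 0.3851]
s [0.4578 0.3837]
s [0.5154 0.3942]
s [0.5172 0.3807]
s [0.463  0.3685]
ribcentre [0.4843 0.3857 0.0731] gap 0.0029
chips
[0.6098 0.0747]
[0.5469 0.0873]
[0.6175 0.0027]
[ 0.5754 -0.0043]
[0.5202 0.0064]
edge [ 0.6505 -0.0433  0.07  ] [ 0.4884 -0.0442  0.07  ]
```

```bash
cat >> h.py <<'E'
def to(p,yaw=None,o=None):
    "shift (cm, tool axes) and twist (deg) to world point p with the tool y axis at yaw deg (mod 180)"
    o=o or r.get_obs();R=axes();d=R.T@(np.array(p)-o["tcp_pos"])*100
    t=0
    if yaw is not None:
        cur=np.degrees(np.arctan2(R[1,1],R[0,1])); t=-((yaw-cur+90)%180-90)
    return np.r_[d,t].round(2)
E
python3 - <<'E'
from h import *
for p in[(.45,.3,.22),(.571,-.113,.22),(.571,-.113,.12),(.571,-.113,.036)]: print(to(p,90.8))
E
```

```text
[-33.92 -25.32   2.49 -18.26]
[-57.86 -61.09   2.55 -18.26]
[-57.86 -61.07  12.55 -18.26]
[-57.86 -61.06  20.95 -18.26]
```

>>> move_arm --rows '[-5, -4, 1, -3, -11, -8, 2, -9, -17, -13, 2.5, -18.3, -23, -17, 2.5, -18.3, -29, -22, 2.5, -18.3, -34, -26, 2.5, -18.3, -38, -31, 2.5, -18.3, -41, -36, 2.5, -18.3, -44, -41, 2.5, -18.3, -47, -46, 2.5, -18.3]' --fingers 0.5 --newtons 40

```text
clock: 1.35
tcp_pos: [0.5023, 0.1026, 0.2202]
orientation: [0.023, -3.141, -0.0]
contact_force: [1.0, -0.6, -0.1]
grip_width: 0.0428
gripper_force: 0.0
```

Run:
```python
from h import *
o=r.get_obs();print(o["clock"],o["tcp_pos"],o["grip_width"],o["joints"])
for p in[(.571,-.113,.22),(.571,-.113,.12),(.571,-.113,.036)]: print(to(p,90.8))
```

```text
1.35 [0.5023 0.1026 0.2202] 0.042755705419123574 [-0.4864  0.2379  0.1911  1.9769 -0.0558  0.9318  1.3181]
[ -6.55 -21.66   0.02   0.04]
[ -6.55 -21.66  10.02   0.04]
[ -6.55 -21.66  18.42   0.04]
```

>>> move_arm --rows '[-2, -5, 0, 0, -4, -10, 0, 0, -6, -15, 0, 0, -6.5, -19, 0, 0, -6.5, -21.5, 1, 0, -6.5, -21.5, 4, 0, -6.5, -21.5, 8, 0, -6.5, -21.5, 11, 0, -6.5, -21.5, 12, 0, -6.5, -21.5, 12, 0]'

```text
clock: 2.6
tcp_pos: [0.57, -0.1094, 0.1001]
orientation: [0.023, -3.141, -0.0]
contact_force: [-0.2, 0.0, 1.3]
grip_width: 0.0428
gripper_force: 0.0
```

Run:
```python
from h import *
f=r.grab_frame("scene"); cv2.imwrite("pics/s1.png",cv2.resize(f[180:340,230:440],None,fx=3,fy=3))
o=r.get_obs();print(o["clock"],o["tcp_pos"],o["grip_width"],o["contact_force"])
for p in[(.571,-.113,.036)]: print(to(p,90.8))
```

```text
2.65 [ 0.5707 -0.1095  0.101 ] 0.042573524340790043 [-0.2274 -0.4283 -0.9525]
[-0.02 -0.35  6.5   0.03]
```

View pics/s1.png

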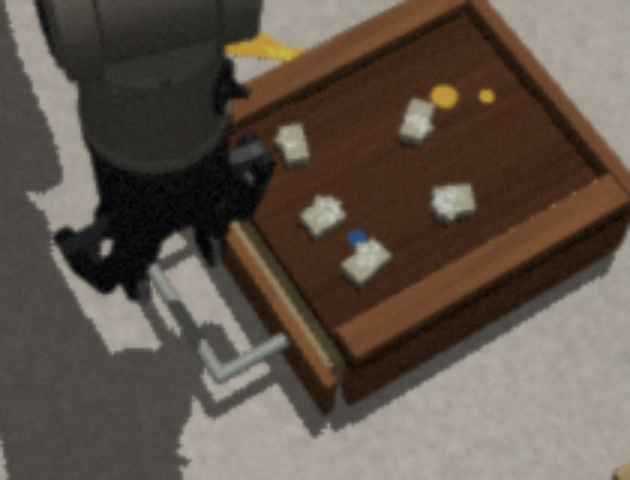

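The fingers hang either side of the bar, at about (185,290) in the crop. I'll lower them, pinch the bar and pull.

>>> move_arm --rows '[0, -0.3, 2, 0, 0, -0.3, 4, 0, 0, -0.3, 5.5, 0, 0, -0.3, 6.5, 0, 0, -0.3, 6.5, 0]'

```text
clock: 3.28
tcp_pos: [0.5701, -0.1123, 0.0351]
orientation: [0.023, -3.141, -0.0]
contact_force: [0.2, -0.4, 1.0]
grip_width: 0.0423
gripper_force: 0.0
```

>>> move_arm --rows '[0, 0, 0, 0, 0, 0, 0, 0, 0, 0, 0, 0, 0, 0, 0, 0, 0, 0, 0, 0]' --fingers 0 --newtons 30

```text
clock: 3.9
tcp_pos: [0.5707, -0.1123, 0.0359]
orientation: [-0.023, 3.14, 0.0]
contact_force: [-0.6, 1.3, 5.6]
grip_width: 0.0085
gripper_force: 29.4
```

>>> move_arm --rows '[0, -1, 0, 0, 0, -2.5, 0, 0, 0, -4, 0, 0, 0, -5.5, 0, 0, 0, -7, 0, 0, 0, -8, 0, 0, 0, -8.7, 0, 0, 0, -9, 0, 0]'

```text
clock: 4.9
tcp_pos: [0.5726, -0.2025, 0.0359]
orientation: [-0.023, 3.14, -0.0]
contact_force: [1.3, 1.9, 6.7]
grip_width: 0.009
gripper_force: 29.6
```

>>> move_arm --rows '[0, -0.3, 0, 0, 0, -0.6, 0, 0, 0, -0.8, 0, 0, 0, -1, 0, 0, 0, -1, 0, 0]'

```text
clock: 5.52
tcp_pos: [0.5728, -0.2122, 0.0359]
orientation: [-0.024, 3.14, -0.0]
contact_force: [0.9, 0.3, 5.3]
grip_width: 0.0085
gripper_force: 29.5
```

>>> move_arm --rows '[0, -0.2, 0, 0, 0, -0.4, 0, 0, 0, -0.6, 0, 0, 0, -0.8, 0, 0, 0, -0.8, 0, 0]'

```text
clock: 6.15
tcp_pos: [0.5728, -0.2126, 0.0358]
orientation: [0.031, -3.14, -0.014]
contact_force: [-2.2, 16.9, 14.8]
grip_width: 0.0086
gripper_force: 30.7
```

>>> move_arm --rows '[0, 0.8, 0, 0, 0, 0.8, 0, 0, 0, 0.8, 0, 0]'

```text
clock: 6.52
tcp_pos: [0.5728, -0.2118, 0.0359]
orientation: [-0.024, 3.14, 0.0]
contact_force: [1.7, 2.2, 7.1]
grip_width: 0.0088
gripper_force: 29.9
```

>>> move_arm --rows '[0, 0, 0, 0, 0, 0, 0, 0, 0, 0, 0, 0, 0, 0, -2, 0, 0, 0, -6, 0, 0, 0, -11, 0, 0, 0, -16, 0, 0, 3, -18, 0]' --fingers 0.5

```text
clock: 7.52
tcp_pos: [0.5723, -0.1857, 0.2205]
orientation: [-0.015, 3.135, -0.005]
contact_force: [0.1, 1.4, -0.3]
grip_width: 0.0425
gripper_force: 0.0
```

Run:
```python
from h import *
o=r.get_obs();print(o["clock"],o["tcp_pos"],o["grip_width"],o["contact_force"],o["joints"])
# rib top centre & axis from both views at text height .08, rest
T=[plane("top",cl(*a),.08)[:2] for a in[(88,178),(148,172),(185,385),(125,395)]]
S=[plane("scene",cr(*b),.08)[:2] for b in[(600,38),(715,128),(690,145),(577,62)]]
for n,q in(("top",T),("scene",S)): print(n,np.mean(q,0),cv2.minAreaRect(np.array(q,np.float32)*1000))
for q in([plane("top",cl(*a),.016)[:2] for a in[(72,88),(248,50),(352,512),(165,552)]],[plane("scene",cr(*b),.016)[:2] for b in[(430,140),(515,65),(772,258),(682,350)]]): print("rest",cv2.minAreaRect(np.array(q,np.float32)*1000))
cv2.imwrite("pics/t2.png",cv2.resize(r.grab_frame("top")[150:270,225:425],None,fx=4,fy=4))
```

```text
7.525 [ 0.5723 -0.1857  0.2205] 0.0424917024392376 [ 0.1359  1.3826 -0.2973] [-0.0094  0.3846  0.2835  1.7843 -0.1251  0.9832  1.9034]
top [0.4829 0.3824] ((483.197265625, 382.4181213378906), (60.574562072753906, 16.43101692199707), 10.347197532653809)
scene [0.4883 0.3818] ((488.056396484375, 381.13861083984375), (58.58063507080078, 15.868643760681152), 10.346528053283691)
rest ((481.9930114746094, 379.3970947265625), (136.10923767089844, 54.063926696777344), 11.982305526733398)
rest ((489.81036376953125, 375.86553955078125), (138.4514923095703, 61.47323989868164), 12.341303825378418)
```

View pics/t2.png

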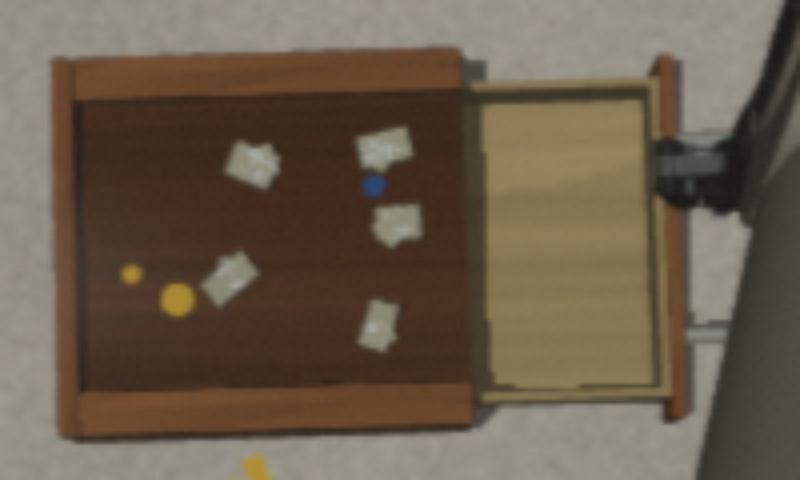

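The drawer is fully out and the chips have not moved. The board edge is at crop col ~466. Next is the scraper.

Run:
```python
from h import *
for p in[(.5,.1,.22),(.485,.382,.2),(.485,.382,.11),(.485,.382,.057)]: print(to(p,100.5))
```

```text
[ 6.91 28.01  0.13 -9.57]
[ 7.97 56.23  2.15 -9.57]
[ 8.04 56.22 11.15 -9.57]
[ 8.08 56.21 16.45 -9.57]
```

>>> move_arm --rows '[1.5, 5, 0, 0, 3, 10.5, 0, 0, 4.5, 16, 0, 0, 5.5, 22, 0, -3, 6.5, 28, 0, -6, 7, 34, 0, -9.6, 7.4, 40, 0, -9.6, 7.7, 46, 0, -9.6, 8, 52, 0, -9.6, 8, 56, 0, -9.6]' --fingers 0.8

```text
clock: 8.82
tcp_pos: [0.482, 0.3796, 0.2164]
orientation: [-0.29, 3.128, 0.002]
contact_force: [-0.4, -0.8, -0.0]
grip_width: 0.0684
gripper_force: 0.0
```

>>> move_arm --rows '[0, 0, 3, 0, 0, 0, 6, 0, 0, 0, 8, 0, 0, 0, 8, 0]'

```text
clock: 9.32
tcp_pos: [0.4824, 0.3755, 0.1347]
orientation: [0.286, -3.127, 0.003]
contact_force: [0.3, 0.3, 0.5]
grip_width: 0.0681
gripper_force: 0.0
```

Run:
```python
from h import *
o=r.get_obs();print(o["clock"],o["tcp_pos"],o["grip_width"],o["contact_force"],o["joints"])
print(to((.485,.382,.057),100.5))
cv2.imwrite("pics/s3.png",np.hstack([cv2.resize(r.grab_frame("scene")[90:210,400:520],(400,400)),cv2.resize(r.grab_frame("top")[200:300,110:210],(400,400))]))
```

```text
9.325 [0.4824 0.3755 0.1347] 0.06810708846208055 [0.261  0.286  0.4561] [-0.7777  0.4956  0.0186  1.8087 -0.0115  0.8402  0.9993]
[-0.39  0.6   7.77 -0.06]
```

View pics/s3.png

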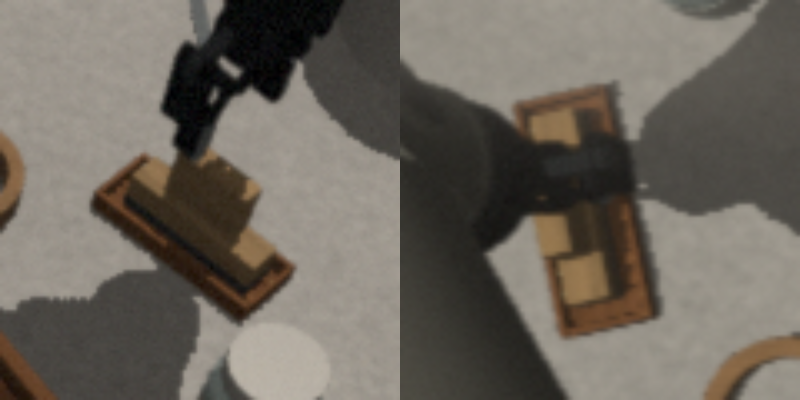

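The gripper straddles the rib and is aligned with it. I'll descend.

>>> move_arm --rows '[-0.4, 0.6, 2, 0, -0.4, 0.6, 4, 0, -0.4, 0.6, 6, 0, -0.4, 0.6, 7.2, 0, -0.4, 0.6, 7.7, 0, -0.4, 0.6, 7.7, 0]'

```text
clock: 10.18
tcp_pos: [0.486, 0.383, 0.0581]
orientation: [0.286, -3.128, 0.0]
contact_force: [0.2, 0.1, 0.3]
grip_width: 0.0683
gripper_force: 0.0
```

>>> move_arm --rows '[0, 0, 0, 0, 0, 0, 0, 0, 0, 0, 0, 0, 0, 0, 0, 0, 0, 0, 0, 0, 0, 0, 0, 0]' --fingers 0 --newtons 60

```text
clock: 10.92
tcp_pos: [0.4862, 0.3833, 0.0589]
orientation: [-0.286, 3.128, 0.001]
contact_force: [-1.3, -0.3, 5.6]
grip_width: 0.017
gripper_force: 59.2
```

>>> move_arm --rows '[0, 0, -1, 0, 0, 0, -3, 0, 0, 0, -7, 0, 0, 0, -11, 0, 0, 0, -14, 0, 0, 0, -15, 0, 0, 0, -15, 0]'

```text
clock: 11.8
tcp_pos: [0.486, 0.383, 0.2088]
orientation: [-0.286, 3.128, 0.001]
contact_force: [-0.2, 0.7, -2.6]
grip_width: 0.0172
gripper_force: 58.8
```

Run:
```python
from h import *
o=r.get_obs();print(o["clock"],o["tcp_pos"],o["grip_width"],o["contact_force"],o["moment"])
for p in[(.578,.13,.21),(.578,.13,.126)]: print(to(p,90.8))
```

```text
11.8 [0.486  0.383  0.2088] 0.017247672424097745 [-0.2001  0.7254 -2.5592] [ 0.0041  0.0434 -0.0086]
[ -4.47 -26.55  -0.13   9.64]
[ -4.46 -26.55   8.27   9.64]
```

>>> move_arm --rows '[-0.5, -4, 0, 2, -1.5, -9, 0, 5, -2.5, -14, 0, 8, -3.5, -19, 0, 9.6, -4.5, -24, 0, 9.6, -4.5, -26.5, 0, 9.6, -4.5, -26.5, 0, 9.6, -4.5, -26.5, 3, 9.6, -4.5, -26.5, 6, 9.6, -4.5, -26.5, 6.5, 9.6]'

```text
clock: 13.05
tcp_pos: [0.5757, 0.1316, 0.1404]
orientation: [0.026, -3.136, 0.002]
contact_force: [-0.4, 0.5, -2.1]
grip_width: 0.0178
gripper_force: 58.9
```

Run:
```python
from h import *
f=r.grab_frame("scene");g=r.grab_frame("top")
cv2.imwrite("pics/s4.png",np.hstack([cv2.resize(f[110:310,260:460],(400,400)),cv2.resize(g[140:290,220:370],(400,400))]))
o=r.get_obs();print(o["clock"],o["tcp_pos"],o["contact_force"])
for p in[(.578,.13,.126),(.58,.06,.126),(.587,.02,.126),(.587,-.047,.126)]: print(to(p,90.8))
```

```text
13.15 [0.5775 0.1314 0.1426] [ 0.819  -0.17   -2.6214]
[-0.05 -0.14  1.66  0.11]
[-0.14 -7.15  1.66  0.11]
[ -0.78 -11.16   1.66   0.11]
[ -0.67 -17.85   1.66   0.11]
```

View pics/s4.png

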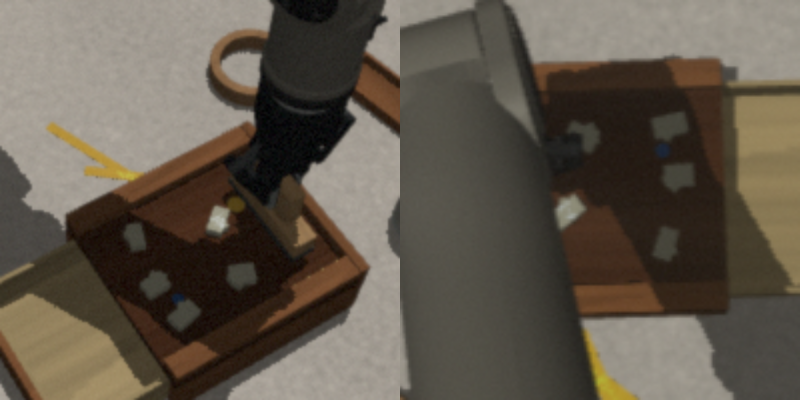

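The scraper's foot spans about (232,170) to (315,245) in the left half, behind all the chips. It looks as if I gripped it off-centre, so I'll measure that.

Run:
```python
from h import *
f=cv2.imread("pics/scene0.png")
for q in[(232,168),(318,240)]: print(plane("scene",(260+q[0]/2-.25,110+q[1]/2-.25),.1187))
# foot top centre in rest, scene
for q in[(540,68),(740,235)]: print(plane("scene",cr(*q),.035))
for q in[(98,108),(188,97),(262,470),(170,490)]: print(plane("top",cl(*q),.035))
```

```text
[0.5261 0.116  0.1187]
[0.6357 0.1416 0.1187]
[0.4328 0.3858 0.035 ]
[0.54   0.4024 0.035 ]
[0.5352 0.4068 0.035 ]
[0.5381 0.3815 0.035 ]
[0.4327 0.3595 0.035 ]
[0.4274 0.3853 0.035 ]
```

>>> move_arm --rows '[0, 0, 1, 0, 0, 0, 1.6, 0, 0, -1.5, 1.6, 0, 0, -3, 1.6, 0, -0.1, -4.5, 1.6, 0, -0.2, -6, 1.6, 0, -0.4, -7.5, 1.6, 0, -0.6, -9, 1.6, 0, -0.8, -10.5, 1.6, 0, -0.8, -11.5, 1.6, 0]'

```text
clock: 14.4
tcp_pos: [0.5881, 0.0144, 0.1273]
orientation: [-0.022, 3.141, -0.0]
contact_force: [-0.4, 0.1, -1.8]
grip_width: 0.0172
gripper_force: 59.1
```

>>> move_arm --rows '[0, -1, 0, 0, 0, -2, 0, 0, 0, -3, 0, 0, 0, -4, 0, 0, 0, -5, 0, 0, 0, -6, 0, 0, 0, -6.5, 0, 0, 0, -6.5, 0, 0]'

```text
clock: 15.4
tcp_pos: [0.5888, -0.0498, 0.1273]
orientation: [0.022, -3.141, 0.0]
contact_force: [-1.0, 0.4, -2.6]
grip_width: 0.0173
gripper_force: 59.1
```

Run:
```python
from h import *
f=r.grab_frame("scene");g=r.grab_frame("top")
cv2.imwrite("pics/s5.png",np.hstack([cv2.resize(f[150:350,220:420],(400,400)),cv2.resize(g[140:290,240:390],(400,400))]))
o=r.get_obs();print(o["clock"],o["tcp_pos"],o["contact_force"])
for p in[(.55,-.047,.17),(.55,.06,.126)]: print(to(p,90.8))
```

```text
15.5 [ 0.5888 -0.0489  0.1273] [ 0.2836  0.2471 -1.8657]
[ 3.88  0.25 -4.27  0.06]
[ 3.72 10.95  0.13  0.06]
```

View pics/s5.png

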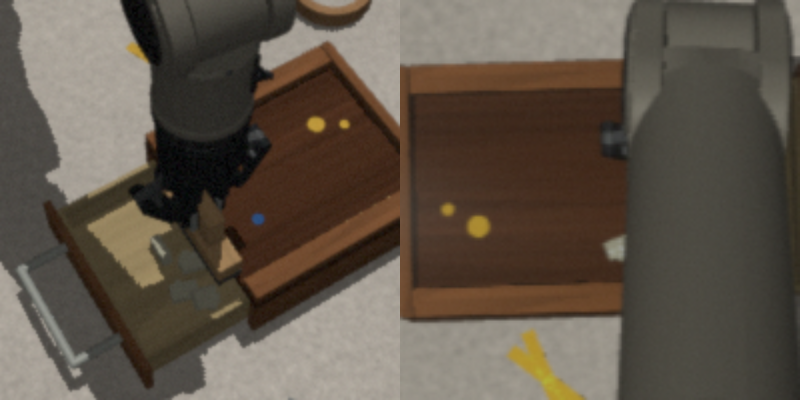

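Four chips are in the drawer. One is still on the board at about top pixel (320,233), so it needs a second pass.

>>> move_arm --rows '[0, 0, -2.5, 0, 0, 0, -4.5, 0, 1.5, 4, -4.5, 0, 3.8, 9, -4.5, 0, 3.8, 11, -4.5, 0, 3.8, 11, -4, 0, 3.8, 11, -1.5, 0, 3.8, 11, 0.1, 0, 3.8, 11, 0.1, 0]'

```text
clock: 16.62
tcp_pos: [0.5487, 0.0592, 0.1252]
orientation: [0.021, -3.139, 0.001]
contact_force: [-0.3, -0.5, -1.9]
grip_width: 0.0172
gripper_force: 59.6
```

>>> move_arm --rows '[0, -1.5, 0, 0, 0, -3, 0, 0, 0, -4.5, 0, 0, 0, -5.5, 0, 0, 0, -6.5, 0, 0, 0, -7.5, 0, 0, 0, -8.5, 0, 0, 0, -9.5, 0, 0, 0, -10.5, 0, 0, 0, -11, 0, 0]'

```text
clock: 17.88
tcp_pos: [0.5508, -0.0508, 0.1263]
orientation: [0.022, -3.141, 0.0]
contact_force: [-0.0, -0.0, -3.0]
grip_width: 0.0174
gripper_force: 59.7
```

>>> move_arm --rows '[0, 0, 0, 0, 0, 0, -2, 0, 0, 0, -5, 0, -1, 5, -9, 0, -1, 11, -9, 0, -1, 17, -9, 0, 0, 23, -9, 0, 2, 28, -9, -2, 4, 33, -9, -4]'

```text
clock: 19.0
tcp_pos: [0.5048, 0.2817, 0.2162]
orientation: [0.136, -3.139, -0.0]
contact_force: [0.9, 0.4, -1.8]
grip_width: 0.0172
gripper_force: 59.7
```

Run:
```python
from h import *
f=r.grab_frame("scene");g=r.grab_frame("top")
cv2.imwrite("pics/s6.png",np.hstack([cv2.resize(f[150:350,220:420],(400,400)),cv2.resize(g[140:290,240:390],(400,400))]))
o=r.get_obs();print(o["clock"],o["tcp_pos"],o["contact_force"])
for p in[(.4862,.3833,.2),(.4862,.3833,.0589)]: print(to(p,100.4))
```

```text
19.1 [0.5017 0.2879 0.2162] [-1.865   0.7387 -3.0217]
[ 0.62  9.63  1.66 -4.86]
[ 0.6   9.57 15.77 -4.86]
```

View pics/s6.png

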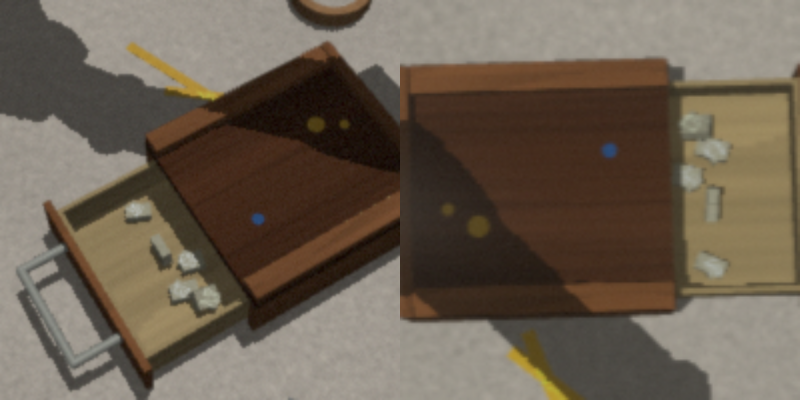

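All five chips lie in the drawer and the board is clear. That was my 11th picture and the limit was 10, so I'll check with numbers only from here. Next I return the scraper.

>>> move_arm --rows '[0.3, 4, 0, -3, 0.6, 8, 0, -4.9, 0.6, 9.6, 0, -4.9, 0.6, 9.6, 2, -4.9, 0.6, 9.6, 5, -4.9, 0.6, 9.6, 8, -4.9, 0.6, 9.6, 10, -4.9, 0.6, 9.6, 10, -4.9]'

```text
clock: 20.1
tcp_pos: [0.4912, 0.3731, 0.1146]
orientation: [0.265, -3.127, 0.004]
contact_force: [0.1, -0.4, -2.6]
grip_width: 0.0173
gripper_force: 59.8
```

Run:
```python
from h import *
o=r.get_obs();print(o["clock"],o["tcp_pos"],o["contact_force"])
print(to((.4862,.3833,.0589),100.4))
```

```text
20.1 [0.4912 0.3731 0.1146] [ 0.113  -0.3665 -2.55  ]
[ 0.3   1.11  5.57 -0.71]
```

>>> move_arm --rows '[0.3, 1.1, 0, -0.7, 0.3, 1.1, 1, -0.7, 0.3, 1.1, 2, -0.7, 0.3, 1.1, 2, -0.7, 0.3, 1.1, 2, -0.7]'

```text
clock: 20.72
tcp_pos: [0.4873, 0.3847, 0.0963]
orientation: [0.285, -3.129, 0.0]
contact_force: [-0.2, 0.2, -1.6]
grip_width: 0.0175
gripper_force: 59.9
```

Run:
```python
from h import *
o=r.get_obs();print(o["clock"],o["tcp_pos"],o["contact_force"])
print(to((.4862,.3833,.0589),100.4))
```

```text
20.725 [0.4873 0.3847 0.0963] [-0.2195  0.1551 -1.609 ]
[ 0.13 -0.12  3.74  0.01]
```

>>> move_arm --rows '[0.1, -0.1, 1, 0, 0.1, -0.1, 2, 0, 0.1, -0.1, 2.7, 0, 0.1, -0.1, 3.2, 0, 0.1, -0.1, 3.5, 0, 0.1, -0.1, 3.7, 0, 0.1, -0.1, 3.7, 0, 0.1, -0.1, 3.7, 0]'

```text
clock: 21.72
tcp_pos: [0.4865, 0.384, 0.0596]
orientation: [-0.286, 3.128, 0.0]
contact_force: [-0.5, -0.3, -2.3]
grip_width: 0.0169
gripper_force: 59.9
```

>>> move_arm --rows '[0, 0, 0.1, 0, 0, 0, 0.2, 0, 0, 0, 0.2, 0]'

```text
clock: 22.1
tcp_pos: [0.4867, 0.3841, 0.0586]
orientation: [-0.285, 3.128, 0.001]
contact_force: [-2.2, -2.4, 8.2]
grip_width: 0.017
gripper_force: 61.2
```

Contact at about 0.059, so it is seated on the rest floor. I'll release it and lift.

>>> move_arm --rows '[0, 0, -0.1, 0, 0, 0, -0.1, 0]'

```text
clock: 22.35
tcp_pos: [0.4867, 0.384, 0.0586]
orientation: [-0.285, 3.128, 0.001]
contact_force: [1.4, -0.5, 2.0]
grip_width: 0.0172
gripper_force: 60.4
```

>>> move_arm --rows '[0, 0, 0, 0, 0, 0, 0, 0, 0, 0, 0, 0, 0, 0, 0, 0, 0, 0, -1, 0, 0, 0, -3, 0, 0, 0, -7, 0, 0, 0, -12, 0, 0, 0, -16, 0, 0, 0, -16, 0]' --fingers 0.7

```text
clock: 23.6
tcp_pos: [0.4883, 0.3855, 0.224]
orientation: [-0.285, 3.121, 0.009]
contact_force: [0.3, 0.6, -1.8]
grip_width: 0.06
gripper_force: 0.0
```

Run:
```python
from h import *
o=r.get_obs();print(o["clock"],o["tcp_pos"],o["contact_force"],o["grip_width"])
for p in[(.53,.1,.22),(.573,-.2125,.22),(.573,-.2125,.036)]: print(to(p,90.8))
```

```text
23.6 [0.4883 0.3855 0.224 ] [ 0.2968  0.6216 -1.7575] 0.06004301365262235
[  1.06 -28.84   0.25   9.63]
[  2.49 -60.35   0.08   9.63]
[  2.63 -60.44  18.48   9.63]
```

>>> move_arm --rows '[0, -5, 0, 2, 0.3, -11, 0, 6, 0.6, -17, 0, 9.6, 0.9, -23, 0, 9.6, 1.2, -29, 0, 9.6, 1.5, -35, 0, 9.6, 1.8, -41, 0, 9.6, 2.1, -47, 0, 9.6, 2.4, -53, 0, 9.6, 2.5, -59, 0, 9.6]' --fingers 0.5

```text
clock: 24.85
tcp_pos: [0.5683, -0.2026, 0.2185]
orientation: [0.023, -3.141, -0.001]
contact_force: [0.6, 0.4, 0.5]
grip_width: 0.0426
gripper_force: 0.0
```

>>> move_arm --rows '[0, -1.2, 2, 0, 0, -1.2, 6, 0, 0, -1.2, 10, 0, 0, -1.2, 11, 0, 0, -1.2, 11, 0]'

```text
clock: 25.48
tcp_pos: [0.5686, -0.2123, 0.1082]
orientation: [0.024, -3.14, -0.001]
contact_force: [0.2, -0.2, 1.1]
grip_width: 0.0427
gripper_force: 0.0
```

Run:
```python
from h import *
o=r.get_obs();print(o["clock"],o["tcp_pos"],o["contact_force"],o["grip_width"])
print(to((.573,-.2125,.036),90.8))
# scraper check: light-wood blob in the rest, top view before / now
a=cv2.imread("pics/top0.png");b=r.grab_frame("top")
for im in(a,b):
    h=cv2.cvtColor(im[220:285,135:178],cv2.COLOR_BGR2HSV);m=cv2.inRange(h,(8,60,100),(25,255,255));M=cv2.moments(m,True)
    print("blob",M["m00"],M["m10"]/M["m00"],M["m01"]/M["m00"])
```

```text
25.475 [ 0.5686 -0.2123  0.1082] [ 0.2116 -0.2033  1.0668] 0.04265271825536743
[-0.44 -0.04  7.22  0.08]
blob 571.0 15.705779334500876 30.67600700525394
blob 718.0 17.314763231197773 33.28551532033426
```

>>> move_arm --rows '[-0.4, 0, 2, 0, -0.4, 0, 4, 0, -0.4, 0, 6, 0, -0.4, 0, 7.2, 0, -0.4, 0, 7.2, 0]'

```text
clock: 26.15
tcp_pos: [0.5718, -0.2127, 0.0349]
orientation: [0.022, -3.139, -0.001]
contact_force: [-0.1, -0.5, 0.0]
grip_width: 0.0426
gripper_force: 0.0
```

>>> move_arm --rows '[0, 0, 0, 0, 0, 0, 0, 0, 0, 0, 0, 0, 0, 0, 0, 0, 0, 0, 0, 0]' --fingers 0 --newtons 30

```text
clock: 26.78
tcp_pos: [0.5733, -0.2123, 0.037]
orientation: [-0.024, 3.141, 0.001]
contact_force: [-0.4, 3.4, 5.9]
grip_width: 0.0083
gripper_force: 29.5
```

>>> move_arm --rows '[0, 0.5, 0, 0, 0, 1.5, 0, 0, 0, 3, 0, 0, 0, 4.5, 0, 0, 0, 6, 0, 0, 0, 7.5, 0, 0, 0, 9, 0, 0, 0, 10, 0, 0, 0, 10.5, 0, 0, 0, 10.5, 0, 0]'

```text
clock: 28.02
tcp_pos: [0.5711, -0.1067, 0.0369]
orientation: [0.024, -3.141, -0.001]
contact_force: [-2.4, 1.3, 9.7]
grip_width: 0.0087
gripper_force: 30.0
```

>>> move_arm --rows '[0, 0.2, 0, 0, 0, 0.4, 0, 0, 0, 0.6, 0, 0, 0, 0.8, 0, 0, 0, 0.8, 0, 0]'

```text
clock: 28.65
tcp_pos: [0.5711, -0.1022, 0.037]
orientation: [-0.02, 3.141, -0.004]
contact_force: [-1.9, -6.6, 7.7]
grip_width: 0.0089
gripper_force: 29.9
```

>>> move_arm --rows '[0, 0.2, 0, 0, 0, 0.4, 0, 0, 0, 0.4, 0, 0]'

```text
clock: 29.02
tcp_pos: [0.5711, -0.1021, 0.037]
orientation: [-0.016, 3.14, -0.011]
contact_force: [-0.8, -15.8, 4.0]
grip_width: 0.0087
gripper_force: 30.0
```

>>> move_arm --rows '[0, -0.6, 0, 0, 0, -0.6, 0, 0, 0, -0.6, 0, 0]'

```text
clock: 29.4
tcp_pos: [0.5711, -0.1023, 0.037]
orientation: [-0.022, 3.141, -0.001]
contact_force: [-3.4, -2.2, 9.8]
grip_width: 0.0088
gripper_force: 30.3
```

>>> move_arm --rows '[0, 0, 0, 0, 0, 0, 0, 0, 0, 0, 0, 0, 0, 0, -1, 0, 0, 0, -5, 0, 0, 0, -10, 0, 0, -3, -15, 0, 0, -8, -18, 0, 0, -13, -18, 0, 0, -13, -18, 0]' --fingers 0.5

```text
clock: 30.65
tcp_pos: [0.5718, -0.2375, 0.2177]
orientation: [-0.011, 3.14, -0.005]
contact_force: [0.8, -0.2, -0.5]
grip_width: 0.0426
gripper_force: 0.0
```

Run:
```python
from h import *
o=r.get_obs();print(o["clock"],o["tcp_pos"],o["contact_force"])
A={"top":cv2.imread("pics/top0.png"),"scene":cv2.imread("pics/scene0.png")}
R={"top":(slice(215,290),slice(130,180)),"scene":(slice(125,190),slice(420,495))}
for n in A:
    B=r.grab_frame(n); cv2.imwrite(f"pics/{n}9.png",B)
    for im in(A[n],B):
        m=cv2.inRange(cv2.cvtColor(im[R[n]],cv2.COLOR_BGR2HSV),(8,60,120),(25,140,255))
        k,l,s,c=cv2.connectedComponentsWithStats(m)
        print(n,[(s[i,4],c[i].round(1).tolist()) for i in range(1,k) if s[i,4]>15])
    d=cv2.absdiff(A[n],B).max(2)>45
    k,l,s,c=cv2.connectedComponentsWithStats(d.astype(np.uint8))
    print("changed",[(s[i].tolist()) for i in range(1,k) if s[i,4]>25])
# drawer bar: brightest grey column near the front in the top view
B=cv2.imread("pics/top9.png"); a=A["top"]
for im in(a,B): print(im[195:228,340:382].mean((0,2)).round().astype(int))
```

```text
30.65 [ 0.5718 -0.2375  0.2177] [ 0.7879 -0.1729 -0.5466]
top [(np.int32(272), [16.3, 29.2]), (np.int32(99), [25.1, 54.4])]
top [(np.int32(300), [16.7, 29.0]), (np.int32(109), [25.0, 54.1])]
changed [[354, 124, 179, 356, 27277], [348, 166, 5, 18, 63], [314, 182, 14, 11, 106], [281, 185, 14, 12, 112], [371, 184, 6, 52, 185], [347, 190, 9, 67, 291], [318, 201, 12, 11, 100], [506, 208, 9, 23, 71], [276, 213, 13, 13, 98], [315, 225, 9, 13, 82], [39, 318, 314, 100, 12607], [0, 399, 7, 22, 97], [301, 415, 37, 19, 288], [319, 438, 59, 42, 1449]]
scene [(np.int32(148), [46.0, 15.1]), (np.int32(67), [25.9, 16.5]), (np.int32(82), [55.5, 38.7])]
scene [(np.int32(155), [46.0, 15.6]), (np.int32(86), [24.8, 16.4]), (np.int32(93), [56.0, 39.8])]
changed [[109, 0, 378, 412, 32769], [180, 0, 14, 28, 216], [238, 11, 4, 26, 69], [173, 66, 27, 60, 851], [229, 101, 28, 20, 185], [363, 213, 12, 14, 109], [322, 221, 11, 13, 99], [283, 226, 58, 83, 540], [374, 241, 14, 12, 126], [330, 245, 15, 13, 120], [304, 246, 14, 19, 36], [296, 252, 27, 40, 157], [289, 255, 7, 6, 26], [344, 259, 16, 15, 132], [295, 263, 23, 33, 157], [272, 271, 34, 49, 357], [325, 277, 15, 21, 36], [324, 296, 17, 22, 89], [323, 306, 15, 20, 97]]
[ 46  49  52  64  89  97  84  72  71  70  68  67  69  81 110 134 137 136
 137 137 137 137 136 136 136 136 136 137 131 117 113 121 114  90  72  84
 114 134 136 136 136 136]
[ 51  52  62  75  77  77  74  73  75  94 128 145 147 147 147 148 147 148
 148 148 148 148 148 147 142 128 122 130 124 100  78  83 113 144 148 147
 147 147 147 147 147 147]
```

```bash
python3 -c "
from bench import r
print(r.hand_in())"
```

```text
the job is handed in; nothing more can be done
None
```

The job is handed in: all five chips were swept into the drawer, the scraper is back within about 1 mm of its starting spot in its rest, and the drawer is pushed home to its stop. It took about 31 s, but I viewed 11 pictures, one over the limit of 10.

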